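Close the leaning marinade jar and start the timer

TASK

Close the olive jar that leans in the wooden holder: set its lid on the mouth, turn it back (counter-clockwise) until you feel the thread drop into place, then screw it forward (clockwise) until it is fully home. Then start the marinating timer: push its front button all the way in with the timer backed up against the scale, and leave it standing there with the button let go. Leave the other goods on the counter where they are, upright and undisturbed.

Things in the scene. Friction and masses are not known exactly. Their poses are not given: they have to be found in the camera images.
- lid: Loose round aluminium lid lying open side down, 108 mm across its lower lip, 0.14 to 0.24 kg. Origin: centre of the lower edge, z up. Flat top 31.6 mm above the origin. Inside the skirt (inner radius 49 mm) four lugs, 5 mm round, point inward every 90 degrees from the lid's x, centred 5 mm above the lower edge. It fits over the jar's thread with 2 mm of play all round.
- lid_grip (a point): Middle of the black bar grip that stands on the lid, 49 mm above the lid's origin. The bar is 64 mm long along the lid's x, 24 mm thick along its y, and rises from 31.6 to 66 mm above the origin.
- holder: Leaning part of the wooden holder; a glass jar, 124 mm across and 140 mm tall, is strapped in it too tightly to turn. Origin: centre of the jar's rim, about 170 mm above the counter; z is the jar's axis, up out of the mouth, leaning 28 degrees from vertical to the holder's -x side. Neck 80 mm, thread 94 mm across. Lid origin on this z axis when fully home: -26 mm; the points tell the rest.
- on_thread (a point): Point on the jar's axis 12 mm below the rim: the lid's origin is about here (-16 to -8 mm on the holder's z) when it lies on top of the four-start thread. Turned back it climbs, then drops about 10 mm; held loosely it drops by its own weight. At most 90 degrees back are needed. Forward is blocked here. The jar's angle differs each time and is not reported.
- thread_start (a point): Point on the jar's axis 21 mm below the rim: the lid's origin is here when dropped into the thread start, not yet screwed. There it has about 24 degrees of free turn, with a stop at the back. From there 50 to 75 degrees forward (clockwise seen from above) bring it home against a stop. The lid stays on the jar when let go, so it can be regrasped.
- timer: Loose white timer, box 45 mm deep (x), 90 mm wide (y), 75 mm tall, 0.18 to 0.27 kg, standing upright in front of the scale with its button face towards the robot (-x of the timer). Origin: centre of the underside. It slides easily.
- start_top (a point): Centre of the outer face of the timer's round push button, 32 mm across, facing the timer's -x, 36 mm above the counter, 18 mm proud of the timer's front (in a 48 mm round collar 12 mm proud).
- start (a joint): Travel of the push button, 0 out to 0.006 m fully in; sprung, begins to move at 1.5 N, fully in at about 5 N. Pressed before the timer is backed up, the timer slides instead.
- scale: Fixed grey counter scale, 240 mm deep, 220 mm wide, 91 mm tall. Origin: at counter level in the middle of its flat upright front face, which is 80 mm tall; x points into the scale, square to that face. The timer backed up flat against it has its origin at x = -22.5 mm in this frame.
- wheel: Bystander: cheese wheel, 120 mm across, 52 mm tall, origin at centre of underside.
- tag: Bystander: blank price sign on a foot, 155 mm tall, origin at centre of underside.
- salami: Bystander: salami on a small wooden board 230 x 90 mm, 57 mm tall.
- crate: Bystander: plywood box 160 x 200 x 45 mm with six small cheeses.
- olives: Bystander: small closed jar, 72 mm across, 110 mm tall.
- tub: Bystander: white bowl, 110 mm across, 70 mm tall.
- block: Bystander: paper-wrapped cheese block 110 x 80 x 60 mm.
Mind the look-alikes: they are no part of the job. What is shaped like the lid but blue, orange or turquoise is not meant.

How it is judged (in metres and radians):
On the way, in this order (a step that is already met when the one before it is completed fails the run):
1. the lid sits square on the jar, dropped into the thread start (z of lid in the frame of holder between -0.0245 and -0.0185 m and angle between the z axis of lid and the z axis of holder, either way round below 0.07 rad), for 0.1 s.
2. the lid is screwed fully home (z of lid in the frame of holder below -0.0247 m and angle between the z axis of lid and the z axis of holder, either way round below 0.05 rad), for 0.1 s.
3. the timer's button is pushed in with the timer backed up against the scale (value of joint start above 0.0045 m and x of timer in the frame of scale above -0.036 m), for 0.05 s.
At the end, for the whole second after the job is handed in: The lid is on the jar, square to it and within 1.6 mm of fully home; the timer stands upright with the middle of its back within 15 mm of the scale's front, no more than 100 mm off the middle of that front, its button out again (less than 1.5 mm in); lid and timer are at rest (z of lid in the frame of holder between -0.029 and -0.0245 m and angle between the z axis of lid and the z axis of holder, either way round below 0.05 rad and x of timer in the frame of scale between -0.038 and 0 m and angle between timer's own z axis and vertical below 0.1 rad and value of joint start below 0.0015 m and linear speed of each of lid, timer below 0.02 m/s and y of timer in the frame of scale between -0.1 and 0.1 m); the robot touches nothing.
It fails at once if a bystander is moved more than 40 mm (distance of any of wheel, tag, salami, crate, olives, tub, block from where it was at the start of the episode above 0.04 m).
It fails at once if a bystander is tipped over (angle between any of wheel, tag, olives, tub's own z axis and vertical above 0.5 rad).
It also fails if it takes over 72 s, if anything falls off the work surface, if the arm or the gripper's body presses on something with over 40 N, if the wrist force passes 120 N, or if a joint passes its speed limit or range.

ROBOT

A 6-joint arm with a two-finger parallel gripper is mounted at the origin on the work surface. World frame = base frame: x ahead of the robot, y to its left, z up, the work surface at z = 0. Lengths are in mm, angles in rad, forces in N, time in s.
With the tool pointing down it reaches from about 250 to 800 mm from the base axis. Payload 3.9 kg.
Tool frame: the origin (TCP) lies at the very end of the fingers, on their centre line; the grasp point (between the pads) lies 19 mm behind it; z points along the fingers, y is the direction in which the jaws open and shut (so a half turn about z gives the same grasp; the last joint's range is limited). The gripper opens to 85 mm and grips with 20 to 120 N. Pads are 22 mm wide; open, the fingers measure 114 mm over their backs; the gripper's body (76 mm by 85 mm) begins 54 mm behind the grasp point. The pads swing forward as they close: fully open they stand 13 mm farther back than shut.
Start: joints at [1.188, 0.26, -0.138, 1.173, 0, 1.571], TCP at [196.092, 486.994, 231.304] pointing down, gripper open.
Joint ranges: [-2.78, 2.78], [-0.83, 1.72], [-1.28, 1.37], [-1.9, 2.12], [-1.57, 1.48], [-3.14, 3.14]. Speed limits (rad/s): [2.57, 2.57, 3.14, 3.14, 3.14, 3.14].

INTERFACE

Orientations are given as a unit quaternion [x, y, z, w].
In Python, from bench import manip gives the robot as it stands.
- The arm moves only by the tool carry_out, never from a script. Its argument "steps" is a list of rows, each an object with "xyz": the shift along the tool's x, y, z in cm, a list of three; "rotation": the turn, a rotation vector about the tool's x, y, z in rad, a list of three; "jaw": the opening, from 0 (shut) to 1 (fully open). A call has 1 to 5 rows; each row is the pose to reach, as a shift and turn from the pose commanded when the call began, along the tool's axes at that moment; what a row does not reach only later rows make up. A row lasts 1/8 s, in which the tool goes at most 62.5 mm and 10.7 degrees, less where a joint would pass 70% of its speed; a pose out of reach is approached as far as the arm can. A call with a gripper value outside its range is refused whole. The fingers move at their own pace and stop on an object; the grip force is fixed at half the most. Time passes only in rows, so rows that repeat a pose let the fingers close. It gives the time, the measured TCP pose, the force and the opening at its end, in the units of the state.
- manip.sense(): the state, without advancing time (a new reading comes with each control period).
- manip.capture(name): name is "scene" or "side" or "wrist"; returns a dict with "color" (400x640x3 uint8, blue, green, red), "fx", "fy", "cx", "cy" (pixels), "R" (3x3) and "t" (3): a world point X has camera coordinates R X + t. Camera axes: x right, y down, z forward; pixel columns grow to the right and rows downward; lengths in mm; the calibration is good to about 2 mm. A picture is of the moment at which its call begins. There is no depth.
- manip.hand_in(): hands the job in, once; it reports no verdict.
Trained networks look in the newest picture that a camera, given by its name, has taken for a name from the list of things; names that differ only in an ending like _2 or _b are one class to them, and where a whole thing is asked for, a point or a joint stands for the part that bears it (a point fixed in the world has none). Each returns a list of dicts, best first, with "confidence" (0 to 1); they miss things now and then, are a little off and sometimes report something else, mostly with a low value. They report only what shows in the picture. A call takes as long as a camera call. They do not tell look-alikes from the thing itself.
- manip.find_in(target, camera): "location" ([column, row] in pixels, amid what is visible of it).
- manip.outline_of(target, camera): "region" (400x640 bool, what is visible of it) and "location" ([column, row] in pixels, amid what is visible of it).
The state is a dict: "time": time; "q": joint angles; "dq": joint speeds; "joint_efforts": joint torques, N m; "position": TCP position; "orientation": TCP orientation; "force": force on the tool from outside, world axes, zero at the start; "torque": the same for the moment, N m; "grip_width": finger opening in mm.
Only numpy, scipy, OpenCV 4.12 (cv2) and the standard library are available. Lean on these libraries where they do the work, as an engineer would, in place of code of your own. Each camera call takes 0.05 s, during which the arm holds its last target. There are 200 camera calls.

## Working session

There is one attempt and no reset: what is moved stays moved. The work goes in short steps, Python scripts to look and compute and a tool call to move; the robot and the scene stay as the last step left them, time stands still between calls to the robot, and variables do not carry over. Pictures are saved under pics/ and viewed, about 8 in all and at most 12, crops included, and the job is handed in when it is done.

Besides the shell and the picture viewer there is one more tool, called after "Call:" as name([rows], argument=value, ...), one row to a line, values as JSON. carry_out: Moves the arm, as the interface text tells. Its arguments: {"type":"object","properties":{"steps":{"type":"array"}},"required":["steps"]}

```bash
mkdir -p pics; ls
cat > h.py <<'E'
import numpy as np, cv2
from scipy.spatial.transform import Rotation as Ro
from bench import manip
def ray(c,px):
    d=c["R"].T@np.array([(px[0]-c["cx"])/c["fx"],(px[1]-c["cy"])/c["fy"],1.]); o=-c["R"].T@c["t"]
    return np.array(o),d/np.linalg.norm(d)
def onz(c,px,z):
    o,d=ray(c,px); return o+d*(z-o[2])/d[2]
def proj(c,X):
    p=np.asarray(c["R"])@X+c["t"]; return np.array([c["fx"]*p[0]/p[2]+c["cx"],c["fy"]*p[1]/p[2]+c["cy"]])
def tri(rays):
    A=np.zeros((3,3));b=np.zeros(3)
    for o,d in rays:
        P=np.eye(3)-np.outer(d,d);A+=P;b+=P@o
    X=np.linalg.solve(A,b)
    return X,[np.linalg.norm((np.eye(3)-np.outer(d,d))@(X-o)) for o,d in rays]
E
python3 - <<'E'
from h import *
ims=[]
for n in ["scene","side"]:
    c=manip.capture(n); ims.append(c["color"]); cv2.imwrite(f"pics/{n}0.png",c["color"])
    print(n,c["fx"],c["cx"],c["cy"],np.round(-c["R"].T@c["t"]),np.round(c["R"],2).tolist())
    for t in ["lid","lid_grip","holder","timer","start_top","scale"]:
        print(t,[(np.round(r["location"],1).tolist(),round(r["confidence"],2)) for r in manip.find_in(t,n)])
s=manip.sense();print(s["position"],s["orientation"],s["force"],s["time"])
E
```

```text
pics
scene 472.55412624320627 321.04025865713123 201.20900756588247 [1175.  887. 1407.] [[-0.82, 0.58, -0.0], [0.44, 0.63, -0.64], [-0.37, -0.52, -0.77]]
lid [([327.4, 179.0], 0.73), ([339.3, 155.5], 0.73), ([243.7, 191.1], 0.61), ([393.1, 218.9], 0.58), ([342.7, 207.5], 0.56)]
lid_grip [([341.2, 204.5], 0.87), ([394.1, 217.8], 0.82), ([324.2, 177.6], 0.67), ([338.3, 152.5], 0.64)]
holder [([354.9, 257.3], 0.61), ([242.8, 139.2], 0.3)]
timer [([286.7, 172.2], 0.72)]
start_top []
scale [([242.0, 192.0], 0.95), ([243.2, 137.0], 0.38)]
side 434.0152988414499 324.13896079352776 193.44161322913632 [ -248. -1012.   989.] [[0.79, -0.61, -0.01], [-0.34, -0.44, -0.83], [0.5, 0.66, -0.55]]
lid [([311.2, 226.8], 0.81), ([330.7, 255.8], 0.78)]
lid_grip [([312.9, 232.4], 0.67), ([332.6, 259.7], 0.66), ([256.3, 220.9], 0.61), ([312.7, 288.9], 0.58), ([305.1, 172.4], 0.53)]
holder [([307.1, 175.6], 0.95)]
timer [([382.9, 250.4], 0.97)]
start_top []
scale [([419.1, 227.0], 0.95)]
[196.11250527 486.9854082  231.32606735] [1.90262366e-01 9.81733279e-01 1.39997291e-05 2.83529704e-05] [ 0.90017684 -0.16852149  0.50728519] 0.7
```

Run:
```python
import cv2,numpy as np
a=cv2.imread("pics/scene0.png")[110:310,190:456];b=cv2.imread("pics/side0.png")[130:330,200:466]
a=cv2.resize(a,None,fx=3,fy=3,interpolation=2);b=cv2.resize(b,None,fx=3,fy=3,interpolation=2)
cv2.imwrite("pics/a.png",a);cv2.imwrite("pics/b.png",b)
```

```text
(no output)
```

View pics/a.png

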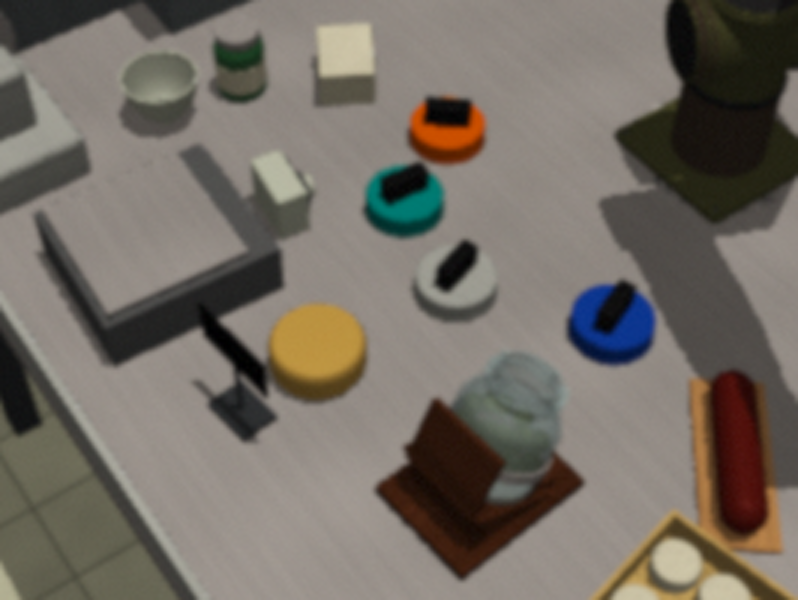

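View pics/b.png

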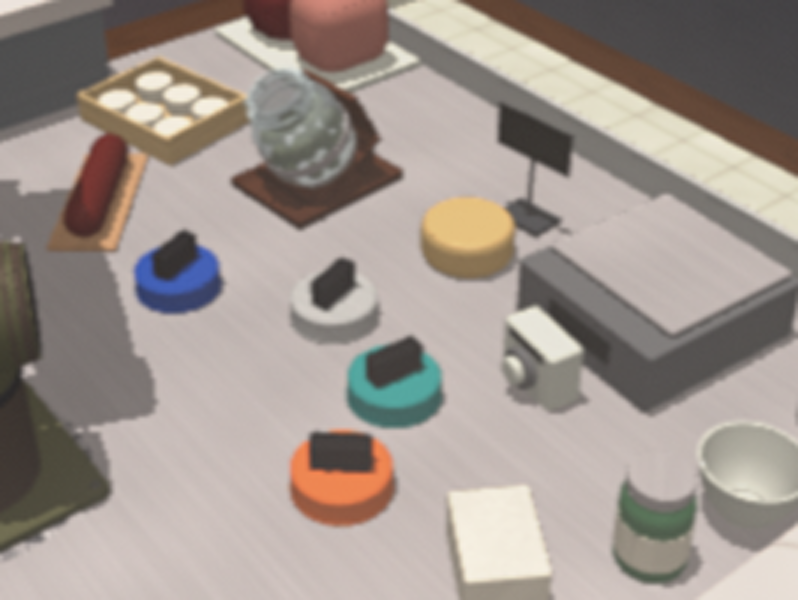

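The aluminium lid is at scene px (341,203) and side px (311,230). The look-alikes are orange (scene 339,152), turquoise (325,178) and blue (394,217). The jar mouth is at about scene (365,234), and the timer is at scene (284,172) and side (383,250).

Run:
```python
from h import *
cs={n:manip.capture(n) for n in ["scene","side"]}
A=lambda x,y:(190+(x-1)/3,110+(y-1)/3); B=lambda x,y:(200+(x-1)/3,130+(y-1)/3)
T=lambda a,b:[np.round(v,1) for v in tri([ray(cs["scene"],A(*a)),ray(cs["side"],B(*b))])]
print("grip",T((456,265),(333,284)))
print("rim",T((527,372),(277,95)))
for p in [(376,490),(582,482),(462,577)]: print("base s",np.round(onz(cs["scene"],A(*p),12)))
for p in [(232,182),(300,226),(402,172)]: print("base d",np.round(onz(cs["side"],B(*p),12)))
print("button",np.round(onz(cs["side"],B(514,371),36)), "timer top")
for p in [(252,158),(278,150),(307,198),(280,208)]: print("s",np.round(onz(cs["scene"],A(*p),75)))
for p in [(503,347),(507,319),(541,309),(582,350),(543,365)]: print("d",np.round(onz(cs["side"],B(*p),75)))
for p in [(37,215),(283,250),(103,325)]: print("scale s",np.round(onz(cs["scene"],A(*p),80)))
print("scale front bottom d",np.round(onz(cs["side"],B(645,410),0)),np.round(onz(cs["side"],B(522,295),0)))
for t in ["lid","wheel","tag","olives","tub"]:pass
print(proj(cs["scene"],[196,487,231]),proj(cs["side"],[196,487,231]))
```

```text
grip [array([448.9,  -8.2,  46.9]), array([0.9, 0.9])]
rim [array([539.4, 234.2, 163.8]), array([0.8, 0.8])]
base s [705. 185.  12.]
base s [506. 312.  12.]
base s [691. 329.  12.]
base d [501. 299.  12.]
base d [514. 155.  12.]
base d [700. 175.  12.]
button [ 522. -245.   36.] timer top
s [ 572. -291.   75.]
s [ 536. -284.   75.]
s [ 552. -189.   75.]
s [ 589. -195.   75.]
d [ 508. -241.   75.]
d [ 543. -208.   75.]
d [ 585. -219.   75.]
d [ 571. -296.   75.]
d [ 521. -288.   75.]
scale s [ 849. -358.   80.]
scale s [ 626. -129.   80.]
scale s [ 863. -152.   80.]
scale front bottom d [ 621. -351.    0.] [ 654. -119.    0.]
[503.42464581 223.23118027] [177.85749279 147.67457504]
```

```bash
cat >> h.py <<'E'
def pose():
    s=manip.sense(); return Ro.from_quat(s["orientation"]),np.array(s["position"])
def rel(Rt,pt):
    R,p=pose(); 
    print("xyz cm",np.round(R.inv().apply(np.array(pt)-p)/10,2),"rot",np.round((R.inv()*Rt).as_rotvec(),3))
def tool(z,y):
    z=np.array(z,float)/np.linalg.norm(z); y=np.array(y,float); y-=z*(y@z); y/=np.linalg.norm(y)
    return Ro.from_matrix(np.c_[np.cross(y,z),y,z])
E
python3 - <<'E'
from h import *
c=manip.capture("wrist");R,p=pose()
print("cam in tool",R.inv().apply(-c["R"].T@c["t"]-p),R.inv().apply(c["R"].T@[0,0,1]),c["fx"])
cs={n:manip.capture(n) for n in ["scene","side"]}
A=lambda x,y:(190+(x-1)/3,110+(y-1)/3); B=lambda x,y:(200+(x-1)/3,130+(y-1)/3)
for q in [(437,285),(475,247)]: print(onz(cs["scene"],A(*q),55))
for q in [(313,300),(355,268)]: print(onz(cs["side"],B(*q),55))
rel(R,[420,-8,260])
E
```

```text
cam in tool [  67.26694718   -1.62077401 -143.34627959] [-2.65943199e-01  1.92401329e-04  9.63988682e-01] 350.4114777464873
[491.00428747   9.97656776  55.        ]
[415.02053199 -12.38838493  55.        ]
[407.81737322 -27.58260395  55.        ]
[482.55645994  -8.41449821  55.        ]
xyz cm [-39.26 -37.55  -2.87] rot [ 0. -0. -0.]
```

Call:
carry_out([
  {"xyz": [-39.3,-37.6,-3],"rotation": [0,0,-0.6],"jaw": 1},
  {"xyz": [-39.3,-37.6,-3],"rotation": [0,0,-0.6],"jaw": 1},
  {"xyz": [-39.3,-37.6,-3],"rotation": [0,0,-0.6],"jaw": 1},
  {"xyz": [-39.3,-37.6,-3],"rotation": [0,0,-0.6],"jaw": 1},
  {"xyz": [-39.3,-37.6,-3],"rotation": [0,0,-0.6],"jaw": 1},
])

```text
time: 1.58
position: [320.4, 213.3, 248.3]
orientation: [-0.109, 0.994, 0.0, 0.001]
force: [1.4, -0.5, 0.1]
grip_width: 85.3
```

Run:
```python
from h import *
s=manip.sense();print(s["position"],s["q"])
rel(tool([0,0,-1],[-.27,.96,0]),[400,-8,260])
rel(tool([0,0,-1],[.27,-.96,0]),[400,-8,260])
```

```text
[320.40820444 213.26256019 248.28128994] [ 5.87441754e-01  9.96682877e-03 -3.93566627e-01  1.16595141e+00
 -2.16763220e-04  3.68890461e-01]
xyz cm [ -2.97 -23.33  -1.17] rot [ 0.     0.001 -0.056]
xyz cm [ -2.97 -23.33  -1.17] rot [ 2.000e-03 -0.000e+00  3.086e+00]
```

Call:
carry_out([
  {"xyz": [-3,-23.3,-1.2],"rotation": [0,0,-0.056],"jaw": 1},
  {"xyz": [-3,-23.3,-1.2],"rotation": [0,0,-0.056],"jaw": 1},
  {"xyz": [-3,-23.3,-1.2],"rotation": [0,0,-0.056],"jaw": 1},
  {"xyz": [-3,-23.3,-1.2],"rotation": [0,0,-0.056],"jaw": 1},
  {"xyz": [-3,-23.3,-1.2],"rotation": [0,0,-0.056],"jaw": 1},
])

```text
time: 2.2
position: [400.4, -8.9, 260.2]
orientation: [-0.133, 0.991, -0.0, 0.001]
force: [0.8, -0.0, -0.6]
grip_width: 85.3
```

Run:
```python
from h import *
s=manip.sense();print(s["position"],s["q"])
c=manip.capture("wrist"); cv2.imwrite("pics/w1.png",c["color"])
for t in ["lid","lid_grip"]:
    for r in manip.outline_of(t,"wrist"):
        m=r["region"];print(t,np.round(r["location"]),r["confidence"],m.sum(),np.round(onz(c,r["location"],55)))
# bar : dark pixels
print("expected grip px",proj(c,[449,-8,66]))
```

```text
[400.39739445  -8.88302416 260.16542172] [-2.18236929e-02  3.24916888e-02 -3.39064853e-01  1.19802322e+00
 -4.47730068e-04 -2.88759676e-01]
lid [136.  21.] 0.81 5565 [ 313. -212.   55.]
lid [492. 141.] 0.73 8552 [329. 142.  55.]
lid [317. 204.] 0.7 7012 [438.  -8.  55.]
lid [184. 140.] 0.63 8333 [ 408. -153.   55.]
lid_grip [187. 143.] 0.95 8299 [ 410. -149.   55.]
lid_grip [488. 140.] 0.79 8546 [329. 137.  55.]
lid_grip [317. 203.] 0.67 6972 [436.  -9.  55.]
lid_grip [138.  22.] 0.64 5695 [ 314. -209.   55.]
expected grip px [314.21766342 217.8923778 ]
```

View pics/w1.png

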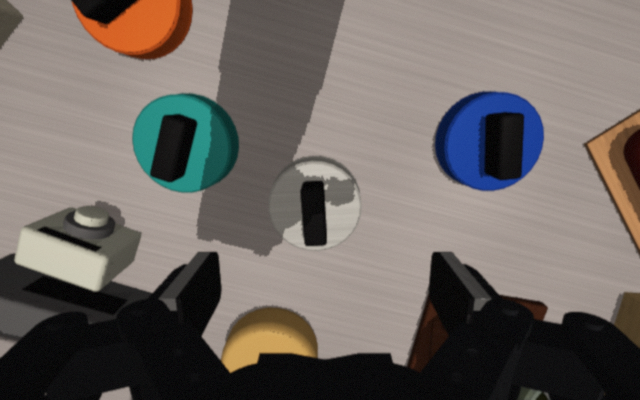

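The wrist view shows the grey aluminium lid at (315,205) with its bar at columns 302–327 and rows 180–246. The turquoise, blue and orange look-alikes lie well away, and the timer is at lower left. Next I'll measure the bar more exactly.

```bash
cat > fitbar.py <<'E'
from h import *
from scipy.optimize import minimize
# fit lid pose (x,y,yaw) by bar silhouette IoU
def barpts(x,y,yaw,cz=0,L=32,W=12):
    cs,sn=np.cos(yaw),np.sin(yaw)
    return np.array([[x+cs*a-sn*b,y+sn*a+cs*b,z+cz] for a in(-L,L) for b in(-W,W) for z in(31.6,66)])
def sil(c,P):
    pts=np.array([proj(c,q) for q in P],np.float32)*8
    h=cv2.convexHull(pts).astype(np.int32); m=np.zeros((400,640),np.uint8)
    cv2.fillConvexPoly(m,h,1,cv2.LINE_8,3); return m>0
def fit(c,x0,half=45):
    u,v=proj(c,[x0[0],x0[1],50]).astype(int); g=c["color"].max(2)
    d=np.zeros((400,640),np.uint8); sl=np.s_[max(0,v-half):v+half,max(0,u-half):u+half]; d[sl]=(g[sl]<45)
    n,l,st,ce=cv2.connectedComponentsWithStats(d)
    i=min(range(1,n),key=lambda k:np.hypot(*(ce[k]-[u,v]))-0.05*st[k,4] if st[k,4]>60 else 999); d=l==i
    f=lambda p:-(sil(c,barpts(p[0],p[1],p[2]))&d).sum()/(sil(c,barpts(p[0],p[1],p[2]))|d).sum()
    r=minimize(f,x0,method="Nelder-Mead",options=dict(initial_simplex=[[x0[0]+a,x0[1]+b,x0[2]+g] for a,b,g in[(0,0,0),(8,0,0),(0,8,0),(0,0,.15)]],xatol=.02,fatol=1e-5,maxiter=400))
    return r.x,r.fun
E
python3 - <<'E'
from fitbar import *
for n in ["wrist","scene","side"]:
    c=manip.capture(n); print(n,fit(c,[449,-8,.27],45 if n=="wrist" else 14))
E
```

```text
wrist (array([ 4.48553528e+02, -8.98213453e+00,  2.68710026e-01]), np.float64(-0.8512944009632751))
scene (array([ 4.43912037e+02, -6.18055556e+00,  3.78767361e-01]), np.float64(-0.6703910614525139))Traceback (most recent call last):
  File "<stdin>", line 3, in <module>
  File "fitbar.py", line 15, in fit
    i=min(range(1,n),key=lambda k:np.hypot(*(ce[k]-[u,v]))-0.05*st[k,4] if st[k,4]>60 else 999); d=l==i
ValueError: min() iterable argument is empty
```

Run:
```python
from h import *
R=tool([0,0,-1],[-np.sin(.269),np.cos(.269),0])
rel(R,[448.5,-9,120]);rel(R,[448.5,-9,35])
```

```text
xyz cm [-4.68 -1.73 13.98] rot [ 0.    -0.     0.007]
xyz cm [-4.68 -1.74 22.48] rot [ 0.    -0.     0.007]
```

Call:
carry_out([
  {"xyz": [-4.68,-1.73,8],"rotation": [0,0,0.007],"jaw": 1},
  {"xyz": [-4.68,-1.73,14],"rotation": [0,0,0.007],"jaw": 1},
  {"xyz": [-4.68,-1.73,14],"rotation": [0,0,0.007],"jaw": 1},
  {"xyz": [-4.68,-1.73,14],"rotation": [0,0,0.007],"jaw": 1},
])

```text
time: 3.0
position: [447.0, -9.1, 118.0]
orientation: [-0.134, 0.991, 0.0, -0.003]
force: [0.2, 0.1, 0.0]
grip_width: 85.5
```

Run:
```python
from fitbar import *
c=manip.capture("wrist");cv2.imwrite("pics/w2.png",c["color"]); print(fit(c,[448.5,-9,.269],90))
print(pose()[1])
R=tool([0,0,-1],[-np.sin(.269),np.cos(.269),0]); rel(R,[448.5,-9,35])
```

```text
(array([ 4.49734112e+02, -8.97994363e+00,  3.34007214e-01]), np.float64(-0.873080204778157))
[448.22148011  -9.31285878 119.61504511]
xyz cm [-0.05  0.02  8.46] rot [ 0.001 -0.002 -0.001]
```

View pics/w2.png

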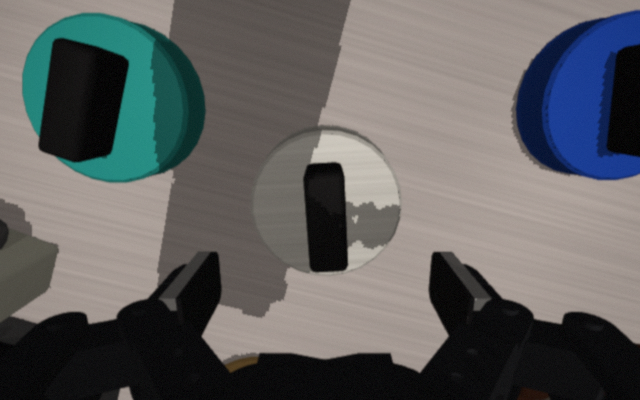

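The grey lid is centred between the open fingers: bar at (326,217), leaning about 3° in the image. Nothing is in the fingers' way, so I'm descending and gripping.

Call:
carry_out([
  {"xyz": [-0.1,0,5],"rotation": [0,0,-0.05],"jaw": 1},
  {"xyz": [-0.1,0,8.4],"rotation": [0,0,-0.05],"jaw": 1},
  {"xyz": [-0.1,0,8.4],"rotation": [0,0,-0.05],"jaw": 1},
  {"xyz": [-0.1,0,8.4],"rotation": [0,0,-0.05],"jaw": 0},
  {"xyz": [-0.1,0,8.4],"rotation": [0,0,-0.05],"jaw": 0},
])

```text
time: 3.68
position: [452.0, -9.9, 37.9]
orientation: [-0.158, 0.988, -0.0, 0.002]
force: [-0.8, 1.1, 0.6]
grip_width: 51.8
```

Call:
carry_out([
  {"xyz": [0,0,0],"rotation": [0,0,0],"jaw": 0},
  {"xyz": [0,0,0],"rotation": [0,0,0],"jaw": 0},
  {"xyz": [0,0,0],"rotation": [0,0,0],"jaw": 0},
])

```text
time: 4.05
position: [451.0, -9.8, 37.1]
orientation: [-0.157, 0.988, 0.0, 0.001]
force: [-1.3, 1.0, 5.9]
grip_width: 23.1
```

Call:
carry_out([
  {"xyz": [0,0,-5],"rotation": [0,0,0],"jaw": 0},
  {"xyz": [0,0,-10],"rotation": [0,0,0],"jaw": 0},
  {"xyz": [0,0,-16],"rotation": [0,0,0],"jaw": 0},
  {"xyz": [0,0,-22],"rotation": [0,0,0],"jaw": 0},
  {"xyz": [0,0,-22],"rotation": [0,0,0],"jaw": 0},
])

```text
time: 4.68
position: [453.1, -10.1, 260.8]
orientation: [-0.157, 0.988, -0.001, 0.005]
force: [0.4, -0.3, -2.4]
grip_width: 22.9
```

```bash
cat >> h.py <<'E'
def ax(yaw=np.radians(7.5),tilt=np.radians(28)): return np.array([-np.sin(tilt)*np.cos(yaw),-np.sin(tilt)*np.sin(yaw),np.cos(tilt)])
E
python3 - <<'E'
from h import *
R,p=pose(); s=manip.sense(); print(p,s["q"],s["grip_width"])
a=ax(); y=R.as_matrix()[:,1]
Rt=tool(-a,y); x=Rt.as_matrix()[:,0]
rim=np.array([540,234,165]); rel(Rt,rim-x*100+a*180); print(rim-x*100+a*180,x)
E
```

```text
[453.1204538  -10.13003363 260.75759663] [-2.23166053e-02  1.17165693e-01 -2.43503156e-01  1.19991383e+00
 -5.06873068e-05 -3.38408208e-01] 22.87404185862547
xyz cm [-16.51  22.04 -10.87] rot [ 0.082 -0.472  0.02 ]
[540.41071805 250.67168457 370.23617187] [-0.84192648 -0.27701785 -0.46305605]
```

Call:
carry_out([
  {"xyz": [-3,4,-5],"rotation": [0.02,-0.1,0],"jaw": 0},
  {"xyz": [-7,9,-9],"rotation": [0.04,-0.2,0],"jaw": 0},
  {"xyz": [-11,14.5,-10.9],"rotation": [0.06,-0.3,0.01],"jaw": 0},
  {"xyz": [-14.5,19.5,-10.9],"rotation": [0.08,-0.4,0.02],"jaw": 0},
  {"xyz": [-16.5,22,-10.9],"rotation": [0.082,-0.472,0.02],"jaw": 0},
])

```text
time: 5.3
position: [537.3, 252.0, 363.6]
orientation: [-0.144, 0.961, -0.003, 0.237]
force: [1.0, -0.4, -2.2]
grip_width: 22.8
```

Call:
carry_out([
  {"xyz": [0,0,0],"rotation": [0,0,0],"jaw": 0},
  {"xyz": [0,0,0],"rotation": [0,0,0],"jaw": 0},
  {"xyz": [0,0,0],"rotation": [0,0,0],"jaw": 0},
])

```text
time: 5.68
position: [538.1, 248.9, 363.9]
orientation: [-0.143, 0.961, -0.004, 0.236]
force: [-0.4, 0.1, -1.5]
grip_width: 23.4
```

Run:
```python
from h import *
c=manip.capture("wrist");cv2.imwrite("pics/w3.png",c["color"])
s=manip.sense();print(s["position"],s["q"],s["force"],s["torque"])
print("rim exp",proj(c,[540,234,165]))
```

```text
[538.35640537 248.90335027 364.37158559] [ 0.5297006   0.02265973 -0.20294067  0.89995657 -0.1795677   0.19498326] [ 0.43031783  0.24990116 -1.67346256] [-6.64820374e-02  5.29912007e-01  3.61168156e-04]
rim exp [326.23006282  70.57024237]
```

View pics/w3.png

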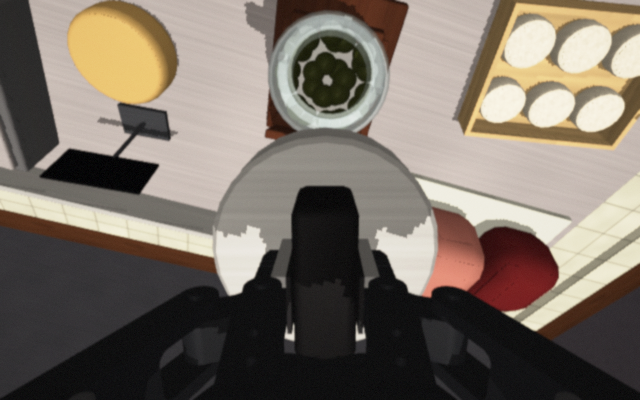

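```bash
cat > ov.py <<'E'
from h import *
def frame(rim,yaw=np.radians(7.5),tilt=np.radians(28)):
    z=ax(yaw,tilt); y=np.array([-np.sin(yaw),np.cos(yaw),0]); return np.c_[np.cross(y,z),y,z]
def crop(c,box,k,rim,F,circ,col=(0,0,255)):
    x0,y0,w,h=box; im=cv2.resize(c["color"][y0:y0+h,x0:x0+w],None,fx=k,fy=k,interpolation=cv2.INTER_CUBIC)
    for r,z in circ:
        P=np.array([proj(c,rim+F@[r*np.cos(t),r*np.sin(t),z]) for t in np.linspace(0,2*np.pi,73)])
        cv2.polylines(im,[((P-[x0,y0]+.5)*k*8).astype(np.int32)],True,col,1,cv2.LINE_AA,3)
    return im
E
python3 - <<'E'
from ov import *
rim=np.array([540,234,165.]);F=frame(rim)
w=manip.capture("wrist");s=manip.capture("scene");d=manip.capture("side")
for n,c in zip("wsd",(w,s,d)): np.savez(f"cal_{n}",**c)
C=[(40,0),(47,-8),(62,-60)]
a=crop(w,(260,0,140,150),4,rim,F,C); a=a[:600]
b=crop(s,(325,215,60,75),4,rim,F,C+[(62,-140)]);e=crop(d,(270,145,60,75),4,rim,F,C+[(62,-140)])
im=np.hstack([a,np.vstack([b,e])]);print(im.shape);cv2.imwrite("pics/j1.png",im)
E
```

```text
(600, 800, 3)
```

View pics/j1.png

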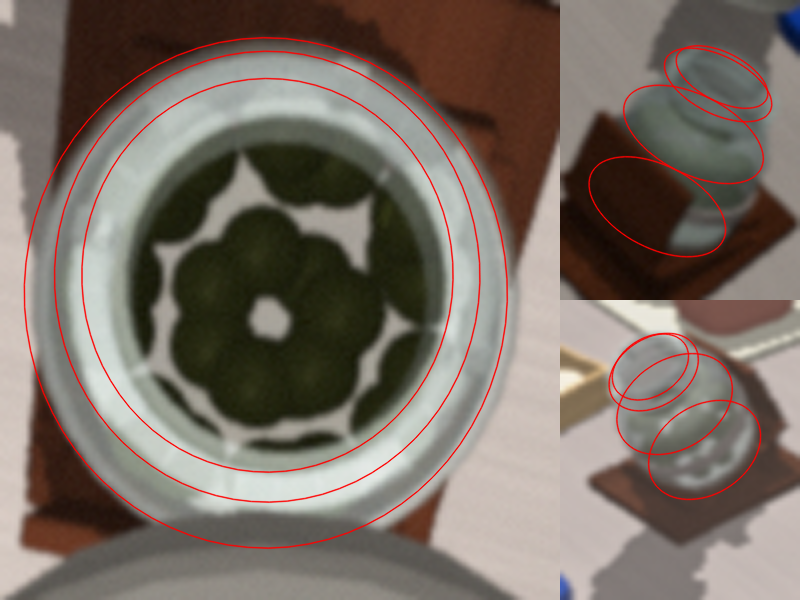

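Run:
```python
from ov import *
from scipy.ndimage import map_coordinates
c=dict(np.load("cal_w.npz")); g=cv2.cvtColor(c["color"],cv2.COLOR_BGR2GRAY).astype(float)
g=cv2.GaussianBlur(g,(0,0),.8)
rim=np.array([540,234,165.]);F=frame(rim)
th=np.linspace(0,2*np.pi,180,endpoint=False)
def pts(dx,dy,r,z):
    P=np.array([rim+F@[dx+r*np.cos(t),dy+r*np.sin(t),z] for t in th]); q=P@c["R"].T+c["t"]
    return np.c_[c["fx"]*q[:,0]/q[:,2]+c["cx"],c["fy"]*q[:,1]/q[:,2]+c["cy"]]
def val(p):
    v=map_coordinates(g,[p[:,1],p[:,0]],order=1,mode='nearest');return v
# lid occlusion : only use rows<125
for name,rr,z in [("mouth",np.arange(28,44,.5),0),("outer",np.arange(44,66,.5),0)]:
    out=[]
    for dx in np.arange(-8,9,1.):
        for dy in np.arange(-8,9,1.):
            V=[];M=None
            for r in rr:
                p=pts(dx,dy,r,z);v=val(p);v[p[:,1]>122]=np.nan;V.append(v)
            V=np.array(V);d=np.nanmean(np.clip(V[2:]-V[:-2],-30,30),1)
            for i in range(len(d)): out.append((abs(d[i]),np.sign(d[i]),dx,dy,rr[i+1]))
    out.sort(reverse=True)
    print(name);seen=[]
    for o in out:
        if all(abs(o[4]-s)>2.5 for s in seen): seen.append(o[4]);print(np.round(o,1))
        if len(seen)>4:break
```

```text
mouth
[28.8  1.   1.   4.  34.5]
[19.7  1.   4.   3.  31.5]
[16.8  1.   3.   3.  37.5]
[14.9  1.  -3.  -1.  28.5]
[10.8 -1.   4.   1.  43. ]
outer
[17.3 -1.   6.   2.  51.5]
[17.1 -1.   1.   4.  46.5]
[10.9 -1.   8.   6.  54.5]
[ 4.5  1.   4.  -1.  57.5]
[ 3.9 -1.   8.  -7.  60.5]
```

Run:
```python
from ov import *
c=dict(np.load("cal_w.npz"))
rim=np.array([540,234,165.]);F=frame(rim)
cam=F.T@(-c["R"].T@c["t"]-rim);print("cam in holder",cam)
P0=np.array([1,4,0.])
for z in (-10,-50,-60,-70):
    for nm,P in (("aligned",P0+[0,0,z]),):
        q=cam+(P-cam)*(cam[2]/(cam[2]-P[2]));print(z,q,"r62->",62*cam[2]/(cam[2]-z))
R,p=pose();print("tool z vs axis",R.as_matrix()[:,2]@-F[:,2],"tcp in holder",F.T@(p-rim))
```

```text
cam in holder [ 28.63883104   2.53517233 320.1288744 ]
-10 [1.83721338 3.95562861 0.        ] r62-> 60.12194555496916
-50 [4.73367669 3.80211924 0.        ] r62-> 53.624538871696934
-60 [5.36254643 3.76878983 0.        ] r62-> 52.21384522322483
-70 [5.95917708 3.73716906 0.        ] r62-> 50.875470941046316
tool z vs axis 0.9999531367351709 tcp in holder [ 94.46020834  15.43615175 176.28671779]
```

Run:
```python
from ov import *
from scipy.ndimage import map_coordinates
c=dict(np.load("cal_w.npz")); g=cv2.GaussianBlur(cv2.cvtColor(c["color"],cv2.COLOR_BGR2GRAY),(0,0),.8).astype(float)
R,p=pose();M=R.as_matrix()
th=np.linspace(0,2*np.pi,240,endpoint=False)
for z in (37,31,5.4):
  best=[]
  for lx in np.arange(-5,5.1,.5):
    for ly in np.arange(-4,4.1,.5):
      V=[]
      rr=np.arange(47,58,.5)
      for r in rr:
        P=p+np.c_[lx+r*np.cos(th),ly+r*np.sin(th),0*th+z]@M.T;q=P@c["R"].T+c["t"]
        u=c["fx"]*q[:,0]/q[:,2]+c["cx"];v=c["fy"]*q[:,1]/q[:,2]+c["cy"]
        w=map_coordinates(g,[v,u],order=1,mode='nearest');w[v>245]=np.nan;V.append(w)
      V=np.array(V);D=V[2:]-V[:-2]
      d=np.nanmean(np.clip(np.abs(D),0,25),1);i=d.argmax();best.append((d[i],lx,ly,rr[i+1]))
  best.sort(reverse=True);print(z,np.round(best[:4],1).tolist())
```

```text
37 [[18.0, -2.0, -2.0, 57.0], [17.9, -1.5, -2.0, 57.0], [17.7, -1.5, -1.5, 57.0], [17.6, -1.0, -2.0, 56.5]]
31 [[19.1, -1.0, -1.5, 56.5], [19.0, -2.0, -1.5, 57.0], [18.9, -0.5, -1.5, 56.0], [18.9, -1.5, -1.0, 57.0]]
5.4 [[19.0, 2.0, -1.5, 52.0], [18.9, 2.5, -1.5, 51.5], [18.8, 3.0, -2.0, 51.5], [18.8, 2.5, -2.0, 51.5]]
```

Run:
```python
from ov import *
R,p=pose();F=frame(0);Rt=R*Ro.from_rotvec([0,0,-2.8]);x=Rt.as_matrix()[:,0];rim=np.array([540,234,165.])+F@[1.4,4,4]
t=rim-x*100+F[:,2]*175;print(t,rim);rel(Rt,t)
```

```text
[368.47685818 233.3526944  278.35489268] [538.84162595 237.88201301 169.18905056]
xyz cm [18.79  3.73 -0.18] rot [ 0.  -0.  -2.8]
```

Call:
carry_out([
  {"xyz": [4,1,0],"rotation": [0,0,-0.18],"jaw": 0},
  {"xyz": [8,2,0],"rotation": [0,0,-0.36],"jaw": 0},
  {"xyz": [12,2.7,0],"rotation": [0,0,-0.54],"jaw": 0},
  {"xyz": [16,3.4,0],"rotation": [0,0,-0.72],"jaw": 0},
  {"xyz": [18.8,3.7,-0.2],"rotation": [0,0,-0.9],"jaw": 0},
])

```text
time: 6.5
position: [366.6, 232.6, 277.3]
orientation: [-0.549, 0.801, -0.107, 0.211]
force: [-0.1, -0.3, -2.5]
grip_width: 23.1
```

Call:
carry_out([
  {"xyz": [0,0,0],"rotation": [0,0,-0.95],"jaw": 0},
  {"xyz": [0,0,0],"rotation": [0,0,-0.95],"jaw": 0},
  {"xyz": [0,0,0],"rotation": [0,0,-0.95],"jaw": 0},
  {"xyz": [0,0,0],"rotation": [0,0,-0.95],"jaw": 0},
  {"xyz": [0,0,0],"rotation": [0,0,-0.95],"jaw": 0},
])

```text
time: 7.12
position: [368.4, 233.4, 278.8]
orientation: [0.852, -0.467, 0.191, -0.141]
force: [0.1, 0.3, -1.7]
grip_width: 23.0
```

Call:
carry_out([
  {"xyz": [0,0,0],"rotation": [0,0,-0.93],"jaw": 0},
  {"xyz": [0,0,0],"rotation": [0,0,-0.93],"jaw": 0},
  {"xyz": [0,0,0],"rotation": [0,0,-0.93],"jaw": 0},
  {"xyz": [0,0,0],"rotation": [0,0,-0.93],"jaw": 0},
  {"xyz": [0,0,0],"rotation": [0,0,-0.93],"jaw": 0},
])

```text
time: 7.75
position: [368.4, 233.4, 278.8]
orientation: [0.971, -0.036, 0.234, -0.04]
force: [-0.9, 0.1, -1.2]
grip_width: 23.2
```

```bash
cat > circ.py <<'E'
from ov import *
from scipy.ndimage import map_coordinates
from scipy.optimize import minimize
th=np.linspace(0,2*np.pi,240,endpoint=False)
def prof(c,g,O,M,lx,ly,z,rr,rowmax):
    V=[]
    for r in rr:
        P=O+np.c_[lx+r*np.cos(th),ly+r*np.sin(th),0*th+z]@M.T;q=P@c["R"].T+c["t"]
        u=c["fx"]*q[:,0]/q[:,2]+c["cx"];v=c["fy"]*q[:,1]/q[:,2]+c["cy"]
        w=map_coordinates(g,[v,u],order=1,mode='nearest');w[(v>rowmax)|(v<1)|(u<1)|(u>638)]=np.nan;V.append(w)
    return np.array(V)
def fitc(c,O,M,z,r0,sign,rowmax,x0=(1,4)):
    g=cv2.GaussianBlur(cv2.cvtColor(c["color"],cv2.COLOR_BGR2GRAY),(0,0),.8).astype(float)
    f=lambda q:-np.nanmean(np.clip(sign*np.diff(prof(c,g,O,M,q[0],q[1],z,[q[2]-.6,q[2]+.6],rowmax),axis=0),-5,30))
    b=min(((f((x,y,r)),x,y,r) for x in np.arange(x0[0]-5,x0[0]+5.1,1) for y in np.arange(x0[1]-5,x0[1]+5.1,1) for r in np.arange(r0-1.5,r0+1.6,.5)))
    r=minimize(f,b[1:],method="Nelder-Mead",options=dict(xatol=.05,fatol=1e-3));return np.round(r.x,2),round(r.fun,1)
E
python3 - <<'E'
from circ import *
c=manip.capture("wrist");cv2.imwrite("pics/w4.png",c["color"]);np.savez("cal_w2",**c)
s=manip.sense();print(s["position"],s["q"],s["time"])
rim=np.array([540,234,165.]);F=frame(0)
o=dict(np.load("cal_w.npz"))
for n,k in (("first",o),("second",c)):
    print(n,"cam",np.round(F.T@(-k["R"].T@k["t"]-rim),1))
    for z,r,sg in [(0,34.5,1),(4,34,1),(-6,47,-1),(-60,62,-1)]: print(z,r,fitc(k,rim,F,z,r,sg,122))
E
```

```text
[368.41760005 233.44556505 278.74857258] [ 0.76637459 -0.20707785 -0.61853393  0.76206783 -0.27604809 -2.36134236] 7.8
first cam [ 28.6   2.5 320.1]
0 34.5 (array([ 1.14,  4.09, 34.32]), np.float64(-29.1))
4 34 (array([ 1.48,  4.08, 33.89]), np.float64(-29.1))
-6 47 (array([ 0.  ,  3.98, 47.58]), np.float64(-19.4))
-60 62 (array([ 1.93,  2.14, 61.15]), np.float64(-19.2))
second cam [-29.6   6.4 323.3]
0 34.5 (array([ 1.8 ,  4.12, 34.62]), np.float64(-27.2))
4 34 (array([ 1.43,  4.16, 34.19]), np.float64(-27.2))
-6 47 (array([ 3.22,  3.57, 48.47]), np.float64(-17.6))
-60 62 (array([ 0.  ,  2.58, 61.58]), np.float64(-15.2))
```

```bash
cat >> ov.py <<'E'
F0=frame(0); RIM=np.array([540,234,165.])+F0@[1.45,4.1,4]; FH=frame(0,np.radians(5.0)); A=FH[:,2]
def st():
    R,p=pose();s=manip.sense();M=R.as_matrix()
    print("tcp in holder",np.round(FH.T@(p-RIM),1),"lid z",round((FH.T@(p-RIM))[2]-37,1),"tilt vec",np.round(FH.T@(-M[:,2]),3),"yaw",round(np.arctan2(*(FH.T@M[:,0])[1::-1]),3),"q6",round(s["q"][5],2),"f",np.round(FH.T@s["force"],1),"t",s["time"],"w",round(s["grip_width"],1))
E
python3 - <<'E'
from ov import *
st();R,p=pose();Rt=R*Ro.from_rotvec([0,0,1.9]);Rt=tool(-A,Rt.as_matrix()[:,1])
print(RIM,A);rel(Rt,RIM+A*140)
E
```

```text
tcp in holder [-98.9  10.3 176.6] lid z 139.6 tilt vec [ 0.01  -0.022  1.   ] yaw -0.162 q6 -2.36 f [-0.5 -1.  -1.6] t 7.8 w 23.5
[538.87234303 237.98691988 169.21252414] [-0.46768508 -0.04091714  0.88294759]
xyz cm [ 9.97 -0.51  3.54] rot [-1.0e-03  2.8e-02  1.9e+00]
```

Call:
carry_out([
  {"xyz": [4,-0.2,1.5],"rotation": [0,0,0.18],"jaw": 0},
  {"xyz": [8,-0.4,3],"rotation": [0,0,0.36],"jaw": 0},
  {"xyz": [10,-0.5,3.5],"rotation": [0,0,0.54],"jaw": 0},
  {"xyz": [10,-0.5,3.5],"rotation": [0,0,0.72],"jaw": 0},
  {"xyz": [10,-0.5,3.5],"rotation": [0,0,0.9],"jaw": 0},
])

```text
time: 8.43
position: [473.8, 231.0, 293.0]
orientation: [0.855, -0.461, 0.192, -0.139]
force: [-0.2, 1.0, -2.7]
grip_width: 23.1
```

Call:
carry_out([
  {"xyz": [0,0,0],"rotation": [0,0,0.9],"jaw": 0},
  {"xyz": [0,0,0],"rotation": [0,0,0.9],"jaw": 0},
  {"xyz": [0,0,0],"rotation": [0,0,0.9],"jaw": 0},
  {"xyz": [0,0,0],"rotation": [0,0,0.9],"jaw": 0},
  {"xyz": [0,0,0],"rotation": [0,0,0.9],"jaw": 0},
])

```text
time: 9.05
position: [473.4, 231.2, 293.1]
orientation: [-0.57, 0.786, -0.113, 0.209]
force: [-0.3, 0.0, -1.5]
grip_width: 23.0
```

Run:
```python
from ov import *
st();R,p=pose();Rt=tool(-A,R.as_matrix()[:,1]);x=Rt.as_matrix()[:,0]
rel(Rt,RIM+A*70-.5*x);rel(Rt,RIM+A*37-.5*x);
```

```text
tcp in holder [ 1.000e-01 -1.100e+00  1.403e+02] lid z 103.3 tilt vec [ 0.01  -0.021  1.   ] yaw -1.98 q6 -0.72 f [-0.9  0.1 -1.2] t 9.05 w 23.0
xyz cm [-0.04 -0.07  7.03] rot [ 0.017  0.016 -0.   ]
xyz cm [ 0.02 -0.13 10.33] rot [ 0.017  0.016 -0.   ]
```

Call:
carry_out([
  {"xyz": [0,-0.1,5],"rotation": [0.017,0.016,0],"jaw": 0},
  {"xyz": [0,-0.1,9],"rotation": [0.017,0.016,0],"jaw": 0},
  {"xyz": [0,-0.1,9.8],"rotation": [0.017,0.016,0],"jaw": 0},
  {"xyz": [0,-0.1,9.8],"rotation": [0.017,0.016,0],"jaw": 0},
])

```text
time: 9.55
position: [519.0, 237.0, 206.5]
orientation: [-0.57, 0.785, -0.124, 0.207]
force: [0.3, 0.2, -2.2]
grip_width: 23.2
```

Run:
```python
from ov import *
st();R,p=pose();Rt=tool(-A,R.as_matrix()[:,1]);x=Rt.as_matrix()[:,0]
rel(Rt,RIM+A*25-.5*x)
```

```text
tcp in holder [-0.1  0.7 42.2] lid z 5.2 tilt vec [0.001 0.    1.   ] yaw -1.972 q6 -0.76 f [-0.8  0.2 -2.1] t 9.55 w 23.2
xyz cm [ 0.01 -0.04  1.72] rot [ 0.001 -0.001  0.   ]
```

Call:
carry_out([
  {"xyz": [0,-0.05,0.5],"rotation": [0,0,0],"jaw": 0},
  {"xyz": [0,-0.05,0.9],"rotation": [0,0,0],"jaw": 0},
  {"xyz": [0,-0.05,1.3],"rotation": [0,0,0],"jaw": 0},
  {"xyz": [0,-0.05,1.6],"rotation": [0,0,0],"jaw": 0},
  {"xyz": [0,-0.05,1.6],"rotation": [0,0,0],"jaw": 0},
])

```text
time: 10.18
position: [526.6, 237.7, 192.1]
orientation: [-0.571, 0.785, -0.124, 0.207]
force: [0.3, -0.2, -1.7]
grip_width: 22.7
```

Run:
```python
from ov import *
st()
```

```text
tcp in holder [-0.   0.8 25.9] lid z -11.1 tilt vec [0.001 0.    1.   ] yaw -1.971 q6 -0.77 f [-0.5 -0.2 -1.6] t 10.175 w 22.7
```

Call:
carry_out([
  {"xyz": [0,-0.05,0.15],"rotation": [0,0,0],"jaw": 0},
  {"xyz": [0,-0.05,0.3],"rotation": [0,0,0],"jaw": 0},
  {"xyz": [0,-0.05,0.3],"rotation": [0,0,0],"jaw": 0},
])

```text
time: 10.55
position: [528.6, 237.7, 189.9]
orientation: [-0.571, 0.785, -0.125, 0.207]
force: [-0.4, 0.5, -1.3]
grip_width: 23.3
```

Call:
carry_out([
  {"xyz": [0,0,0.15],"rotation": [0,0,0],"jaw": 0},
  {"xyz": [0,0,0.3],"rotation": [0,0,0],"jaw": 0},
  {"xyz": [0,0,0.3],"rotation": [0,0,0],"jaw": 0},
])

```text
time: 10.92
position: [530.0, 237.8, 187.1]
orientation: [-0.571, 0.785, -0.124, 0.207]
force: [0.4, 1.0, -1.7]
grip_width: 23.1
```

Run:
```python
from ov import *
st()
```

```text
tcp in holder [ 0.6  0.6 20. ] lid z -17.0 tilt vec [ 0.001 -0.     1.   ] yaw -1.971 q6 -0.77 f [-0.4  1.  -1.7] t 10.925 w 23.1
```

Call:
carry_out([
  {"xyz": [0,0,0.1],"rotation": [0,0,0],"jaw": 0},
  {"xyz": [0,0,0.2],"rotation": [0,0,0],"jaw": 0},
  {"xyz": [0,0,0.2],"rotation": [0,0,0],"jaw": 0},
])

```text
time: 11.3
position: [530.9, 237.9, 185.5]
orientation: [-0.571, 0.785, -0.124, 0.207]
force: [-0.6, -0.8, -1.4]
grip_width: 23.3
```

Call:
carry_out([
  {"xyz": [0,0,0.1],"rotation": [0,0,0],"jaw": 0},
  {"xyz": [0,0,0.2],"rotation": [0,0,0],"jaw": 0},
  {"xyz": [0,0,0.2],"rotation": [0,0,0],"jaw": 0},
])

```text
time: 11.68
position: [531.5, 238.1, 184.8]
orientation: [-0.571, 0.785, -0.124, 0.207]
force: [-6.9, -1.8, 7.0]
grip_width: 23.2
```

Run:
```python
from ov import *
st()
```

```text
tcp in holder [ 0.8  0.7 17.2] lid z -19.8 tilt vec [ 0.    -0.001  1.   ] yaw -1.971 q6 -0.77 f [-3.  -1.2  9.5] t 11.675 w 23.2
```

Call:
carry_out([
  {"xyz": [0,0,-0.1],"rotation": [0,0,-0.1],"jaw": 0},
  {"xyz": [0,0,-0.1],"rotation": [0,0,-0.2],"jaw": 0},
  {"xyz": [0,0,-0.1],"rotation": [0,0,-0.2],"jaw": 0},
])

```text
time: 12.05
position: [531.0, 239.1, 184.8]
orientation: [-0.646, 0.725, -0.143, 0.194]
force: [-4.0, 3.8, -0.3]
grip_width: 23.3
```

```bash
sed -i 's/"t",s\["time"\]/"tq",np.round(FH.T@s["torque"],2),"t",s["time"]/' ov.py
python3 - <<'E'
from ov import *
st()
E
```

```text
tcp in holder [ 0.5  1.8 17.4] lid z -19.6 tilt vec [ 0.001 -0.003  1.   ] yaw -1.774 q6 -0.97 f [-3.3  4.1  1.5] tq [ 0.61  1.11 -1.13] t 12.05 w 23.3
```

Call:
carry_out([
  {"xyz": [0,0,0],"rotation": [0,0,-0.08],"jaw": 0},
  {"xyz": [0,0,0],"rotation": [0,0,-0.16],"jaw": 0},
  {"xyz": [0,0,0],"rotation": [0,0,-0.16],"jaw": 0},
])

```text
time: 12.42
position: [531.1, 240.5, 185.3]
orientation: [0.7, -0.672, 0.156, -0.184]
force: [-5.9, 6.4, 1.4]
grip_width: 23.3
```

Run:
```python
from ov import *
st()
c=manip.capture("side");s=manip.capture("scene")
P=[(49,0),(54,0),(54,-14)]
b=crop(s,(325,205,70,75),5,RIM,FH,[(54,-20),(52,12)]);e=crop(c,(265,135,70,75),5,RIM,FH,[(54,-20),(52,12)])
b0=crop(s,(325,205,70,75),5,RIM,FH,[]);e0=crop(c,(265,135,70,75),5,RIM,FH,[])
cv2.imwrite("pics/s5.png",np.vstack([np.hstack([b,b0]),np.hstack([e,e0])])[:, :700][:750])
im=np.vstack([np.hstack([b,b0]),np.hstack([e,e0])]);cv2.imwrite("pics/s5.png",cv2.resize(im,None,fx=.8,fy=.8));
```

```text
tcp in holder [ 0.9  3.2 17.8] lid z -19.2 tilt vec [ 0.001 -0.007  1.   ] yaw -1.618 q6 -1.13 f [-4.   6.9  3.7] tq [ 1.51  1.31 -2.44] t 12.425 w 23.3
```

View pics/s5.png

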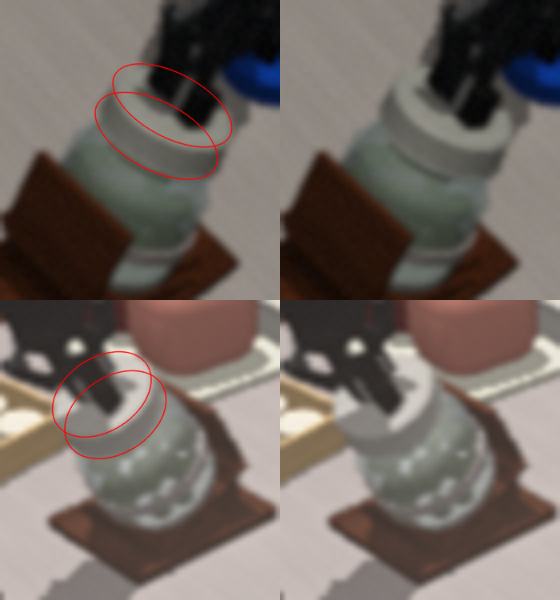

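The lid sits low on the jar in both views. The overlay drawn at z = −20 mm fits its lower lip in scene and side, and the turn-back torque rises like a stop. So it seems to have dropped straight into a thread start; turning forward will test that.

Call:
carry_out([
  {"xyz": [0,0,0],"rotation": [0,0,0.15],"jaw": 0},
  {"xyz": [0,0,0],"rotation": [0,0,0.3],"jaw": 0},
  {"xyz": [0,0,0],"rotation": [0,0,0.3],"jaw": 0},
])

```text
time: 12.9
position: [531.5, 238.3, 185.1]
orientation: [-0.595, 0.767, -0.131, 0.204]
force: [-2.8, 1.0, 1.6]
grip_width: 22.5
```

Run:
```python
from ov import *
st()
```

```text
tcp in holder [ 1.1  1.  17.5] lid z -19.5 tilt vec [ 0.    -0.001  1.   ] yaw -1.91 q6 -0.83 f [-1.7  1.3  2.7] tq [ 0.1   0.78 -0.11] t 12.9 w 22.5
```

Call:
carry_out([
  {"xyz": [0,0,0],"rotation": [0,0,0.15],"jaw": 0},
  {"xyz": [0,0,0],"rotation": [0,0,0.2],"jaw": 0},
  {"xyz": [0,0,0],"rotation": [0,0,0.2],"jaw": 0},
])

```text
time: 13.28
position: [531.9, 238.0, 185.2]
orientation: [-0.515, 0.822, -0.11, 0.216]
force: [-0.9, 1.0, 1.3]
grip_width: 23.3
```

Run:
```python
from ov import *
st()
```

```text
tcp in holder [ 1.4  0.6 17.4] lid z -19.6 tilt vec [-0.001  0.     1.   ] yaw -2.109 q6 -0.63 f [-0.1  1.1  1.5] tq [-0.2   0.56 -0.  ] t 13.275 w 23.3
```

Forward turns freely with no torque, so the lid is in the thread start. Now I'm screwing it home.

Call:
carry_out([
  {"xyz": [0,0,0.03],"rotation": [0,0,0.12],"jaw": 0},
  {"xyz": [0,0,0.08],"rotation": [0,0,0.24],"jaw": 0},
  {"xyz": [0,0,0.14],"rotation": [0,0,0.36],"jaw": 0},
  {"xyz": [0,0,0.14],"rotation": [0,0,0.36],"jaw": 0},
])

```text
time: 13.78
position: [531.7, 238.2, 183.6]
orientation: [-0.36, 0.901, -0.069, 0.231]
force: [-4.0, -0.7, 5.0]
grip_width: 23.0
```

Run:
```python
from ov import *
st()
```

```text
tcp in holder [ 0.5  0.8 16.1] lid z -20.9 tilt vec [ 0.001 -0.001  1.   ] yaw -2.468 q6 -0.28 f [-1.2 -0.4  6.4] tq [-0.12  1.03 -0.15] t 13.775 w 23.0
```

Call:
carry_out([
  {"xyz": [0,0,0.05],"rotation": [0,0,0.12],"jaw": 0},
  {"xyz": [0,0,0.1],"rotation": [0,0,0.24],"jaw": 0},
  {"xyz": [0,0,0.15],"rotation": [0,0,0.36],"jaw": 0},
  {"xyz": [0,0,0.15],"rotation": [0,0,0.36],"jaw": 0},
])

```text
time: 14.28
position: [532.6, 238.3, 182.0]
orientation: [-0.194, 0.951, -0.027, 0.24]
force: [-1.9, 0.1, 1.1]
grip_width: 23.2
```

Run:
```python
from ov import *
st()
```

```text
tcp in holder [ 0.5  0.9 14.2] lid z -22.8 tilt vec [ 0.001 -0.001  1.   ] yaw -2.827 q6 0.08 f [-1.1  0.3  1.8] tq [-0.03  0.73 -0.11] t 14.275 w 23.2
```

Call:
carry_out([
  {"xyz": [0,0,0.05],"rotation": [0,0,0.12],"jaw": 0},
  {"xyz": [0,0,0.1],"rotation": [0,0,0.24],"jaw": 0},
  {"xyz": [0,0,0.15],"rotation": [0,0,0.36],"jaw": 0},
  {"xyz": [0,0,0.15],"rotation": [0,0,0.36],"jaw": 0},
])

```text
time: 14.78
position: [533.1, 238.8, 180.6]
orientation: [-0.022, 0.97, 0.016, 0.241]
force: [-1.9, 1.6, 1.4]
grip_width: 23.6
```

Run:
```python
from ov import *
st()
```

```text
tcp in holder [ 0.3  1.4 12.7] lid z -24.3 tilt vec [ 0.001 -0.001  1.   ] yaw 3.099 q6 0.44 f [-0.9  1.8  2.1] tq [0.3  0.94 1.19] t 14.775 w 23.6
```

Call:
carry_out([
  {"xyz": [0,0,0.03],"rotation": [0,0,0.1],"jaw": 0},
  {"xyz": [0,0,0.06],"rotation": [0,0,0.2],"jaw": 0},
  {"xyz": [0,0,0.06],"rotation": [0,0,0.2],"jaw": 0},
])

```text
time: 15.15
position: [533.1, 238.8, 180.6]
orientation: [0.071, 0.968, 0.039, 0.238]
force: [-5.5, -1.5, 7.0]
grip_width: 23.3
```

Run:
```python
from ov import *
st()
```

```text
tcp in holder [ 0.3  1.3 12.7] lid z -24.3 tilt vec [ 0.001 -0.001  1.   ] yaw 2.907 q6 0.63 f [-1.7 -1.   8.8] tq [-0.02  0.86  4.01] t 15.15 w 23.3
```

Call:
carry_out([
  {"xyz": [0,0,-0.1],"rotation": [0,0,-0.16],"jaw": 0},
  {"xyz": [0,0,-0.1],"rotation": [0,0,-0.16],"jaw": 0},
  {"xyz": [0,0,-0.1],"rotation": [0,0,-0.16],"jaw": 1},
  {"xyz": [0,0,-0.1],"rotation": [0,0,-0.16],"jaw": 1},
  {"xyz": [0,0,-0.1],"rotation": [0,0,-0.16],"jaw": 1},
])

```text
time: 15.78
position: [533.6, 238.1, 181.3]
orientation: [0.001, 0.97, 0.021, 0.241]
force: [-0.2, -0.1, -0.7]
grip_width: 75.9
```

Call:
carry_out([
  {"xyz": [0,0,0],"rotation": [0,0,0],"jaw": 1},
  {"xyz": [0,0,-5],"rotation": [0,0,0],"jaw": 1},
  {"xyz": [0,0,-10],"rotation": [0,0,0],"jaw": 1},
  {"xyz": [0,0,-14],"rotation": [0,0,0],"jaw": 1},
  {"xyz": [0,0,-14],"rotation": [0,0,0],"jaw": 1},
])

```text
time: 16.4
position: [468.9, 233.6, 309.1]
orientation: [0.001, 0.97, 0.024, 0.244]
force: [0.6, 1.0, 0.6]
grip_width: 85.4
```

Run:
```python
from ov import *
st()
c=manip.capture("wrist");np.savez("cal_w3",**c)
C=[(54,-26),(54,-21)]
s=manip.capture("scene");d=manip.capture("side")
a=crop(c,(180,120,280,280),2,RIM,FH,C);b=crop(s,(325,205,70,70),4,RIM,FH,C);e=crop(d,(265,135,70,70),4,RIM,FH,C)
cv2.imwrite("pics/l6.png",np.hstack([a,np.vstack([b,e])[:560]]))
```

```text
tcp in holder [  3.8   1.7 156.4] lid z 119.4 tilt vec [-0.006 -0.004  1.   ] yaw 3.051 q6 0.55 f [0.9 0.9 0.2] tq [ 0.01  0.37 -0.02] t 16.4 w 85.4
```

View pics/l6.png

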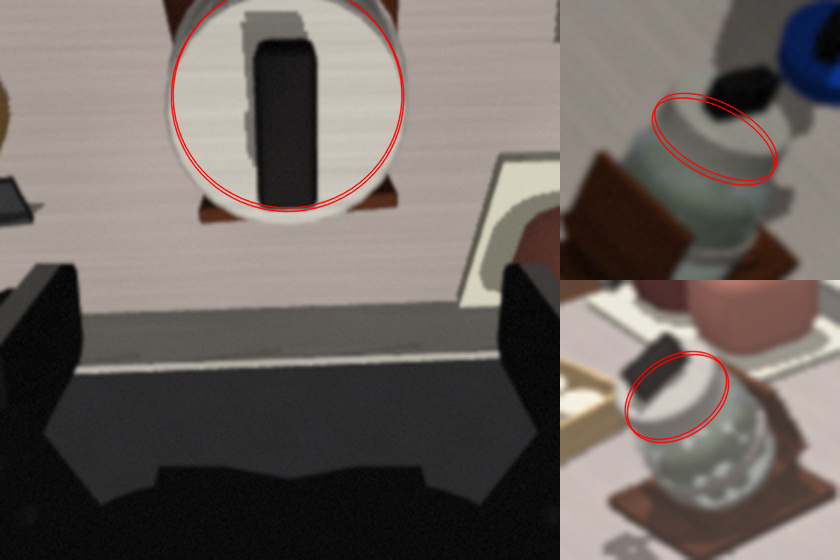

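The aluminium lid is square on the mouth in all three views, and its rim matches the drawn circles to about 1–2 mm. Hand travel from thread start to stop was 4.8 mm, ending with 4 N·m of resistance. Next is the timer.

Run:
```python
from h import *
a=np.radians(-8);x=-np.array([np.cos(a),np.sin(a),0]);y=np.cross([0,0,-1],x)
rel(tool([0,0,-1],y),[460,-230,250])
```

```text
xyz cm [  2.62 -46.39   2.52] rot [0.076 0.481 0.135]
```

Call:
carry_out([
  {"xyz": [0.3,-6,0],"rotation": [0.015,0.1,0.02],"jaw": 0},
  {"xyz": [0.6,-12,0],"rotation": [0.03,0.2,0.05],"jaw": 0},
  {"xyz": [1,-18,0.5],"rotation": [0.045,0.3,0.08],"jaw": 0},
  {"xyz": [1.4,-24,1],"rotation": [0.06,0.4,0.11],"jaw": 0},
  {"xyz": [1.8,-30,1.5],"rotation": [0.076,0.481,0.135],"jaw": 0},
])

```text
time: 17.18
position: [461.3, -68.8, 268.6]
orientation: [0.071, 0.998, 0.001, -0.002]
force: [1.1, 0.3, -0.3]
grip_width: -0.2
```

Run:
```python
from h import *
a=np.radians(-8);x=-np.array([np.cos(a),np.sin(a),0]);y=np.cross([0,0,-1],x)
print(pose()[1]);rel(tool([0,0,-1],y),[440,-230,250])
```

```text
[461.34802525 -68.80677144 268.64680105]
xyz cm [ -0.16 -16.26   1.84] rot [ 0.001 -0.004 -0.002]
```

Call:
carry_out([
  {"xyz": [-0.2,-6,0.6],"rotation": [0,0,0],"jaw": 0},
  {"xyz": [-0.2,-12,1.2],"rotation": [0,0,0],"jaw": 0},
  {"xyz": [-0.2,-16.3,1.8],"rotation": [0,0,0],"jaw": 0},
  {"xyz": [-0.2,-16.3,1.8],"rotation": [0,0,0],"jaw": 0},
])

```text
time: 17.68
position: [439.5, -230.7, 249.6]
orientation: [0.072, 0.997, 0.001, -0.001]
force: [-0.0, 1.1, 0.1]
grip_width: 0.3
```

Run:
```python
from h import *
c=manip.capture("wrist");cv2.imwrite("pics/t7.png",c["color"]);print(pose()[1])
for t in ["timer","start_top"]: print(t,[(np.round(r["location"],1),r["confidence"]) for r in manip.find_in(t,"wrist")])
```

```text
[ 439.80677306 -229.15048233  250.1119833 ]
timer [(array([341.9, 246.4]), 0.59)]
start_top [(array([325.8, 237.3]), 0.64)]
```

View pics/t7.png

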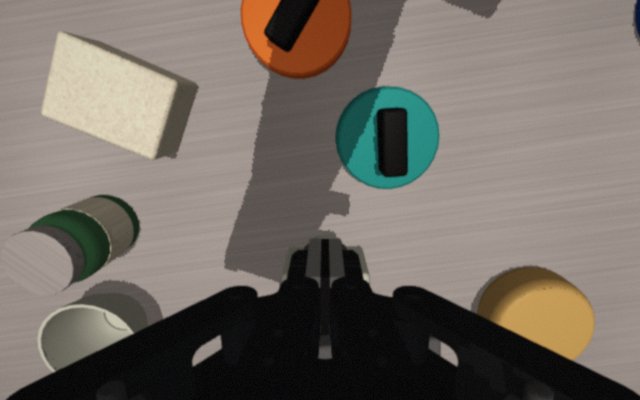

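The closed gripper hides the timer here, showing only its edges near (325,250). I'm shifting sideways for a clear view.

Call:
carry_out([
  {"xyz": [2,6,-1],"rotation": [0,0,0],"jaw": 0},
  {"xyz": [3.5,11,-2],"rotation": [0,0,0],"jaw": 0},
  {"xyz": [3.5,11,-2],"rotation": [0,0,0],"jaw": 0},
  {"xyz": [3.5,11,-2],"rotation": [0,0,0],"jaw": 0},
])

```text
time: 18.32
position: [421.7, -113.6, 272.5]
orientation: [0.068, 0.998, 0.0, 0.001]
force: [-0.2, 0.4, 0.1]
grip_width: 0.3
```

Run:
```python
from h import *
c=manip.capture("wrist");np.savez("cal_t",**c);print(pose()[1],proj(c,[550,-245,75]),proj(c,[508,-240,36]))
u,v=proj(c,[550,-245,60]).astype(int); x0,y0=max(0,u-100),max(0,min(v-80,240)); print(x0,y0)
cv2.imwrite("pics/t8.png",cv2.resize(c["color"][y0:y0+160,x0:x0+200],None,fx=3.7,fy=3.7,interpolation=2))
for t in ["timer","start_top"]: print(t,[(np.round(r["location"],1),r["confidence"]) for r in manip.find_in(t,"wrist")])
```

```text
[ 421.74988016 -114.15161106  272.33676791] [223.35082778 300.64463354] [229.11860247 250.43900084]
127 213
timer [(array([227.1, 277.8]), 0.91), (array([616.5, 280.3]), 0.5)]
start_top []
```

View pics/t8.png

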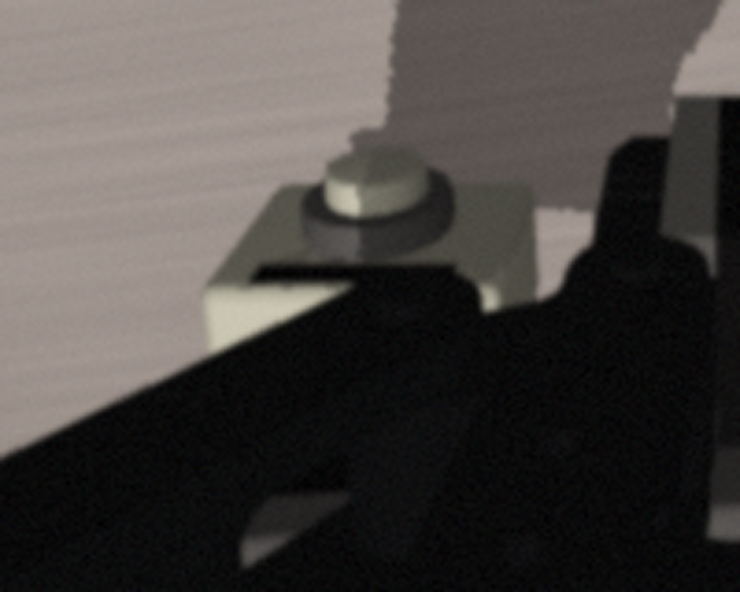

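The timer's front shows: top edge from crop (205,290) to about (500,287), lower edge from (285,186) to (533,186), and the button face centre at about (377,167).

Run:
```python
from h import *
c=dict(np.load("cal_t.npz"));K=lambda x,y:(127+(x+.5)/3.7-.5,213+(y+.5)/3.7-.5)
for p,z in [((205,290),75),((500,287),75),((285,186),0),((533,186),0),((377,167),36)]: print(p,np.round(onz(c,K(*p),z),1))
s=manip.capture("scene");d=manip.capture("side")
from scipy.spatial.transform import Rotation
R,p=pose()
# scale front edge candidates from earlier px
A=lambda x,y:(190+(x-1)/3,110+(y-1)/3); B=lambda x,y:(200+(x-1)/3,130+(y-1)/3)
print("scale",[np.round(onz(d,B(*q),z)) for q,z in [((645,410),0),((520,300),0),((523,262),80),((652,355),80)]],[np.round(onz(s,A(*q),z)) for q,z in [((283,250),80),((283,285),0),((186,150),80)]])
```

```text
(205, 290) [ 532.2 -287.1   75. ]
(500, 287) [ 543.1 -200.8   75. ]
(285, 186) [ 535.3 -289.1    0. ]
(533, 186) [ 547.2 -202.9    0. ]
(377, 167) [ 517.1 -242.7   36. ]
scale [array([ 621., -351.,    0.]), array([ 645., -125.,    0.]), array([ 624., -147.,   80.]), array([ 619., -352.,   80.])] [array([ 626., -129.,   80.]), array([ 625., -140.,    0.]), array([ 637., -349.,   80.])]
```

Run:
```python
from h import *
a=np.radians(-7.5);x=-np.array([np.cos(a),np.sin(a),0]);y=np.cross([0,0,-1],x)
R=tool([0,0,-1],y);B=np.array([521.7,-242.6,0]);rel(R,B+x*48+[0,0,100]);rel(R,B+x*48+[0,0,24])
```

```text
xyz cm [ -6.9  -11.29  17.2 ] rot [ 0.001  0.001 -0.01 ]
xyz cm [ -6.89 -11.3   24.8 ] rot [ 0.001  0.001 -0.01 ]
```

Call:
carry_out([
  {"xyz": [-3.5,-5,0],"rotation": [0,0,-0.01],"jaw": 0},
  {"xyz": [-6.9,-11.3,4],"rotation": [0,0,-0.01],"jaw": 0},
  {"xyz": [-6.9,-11.3,10],"rotation": [0,0,-0.01],"jaw": 0},
  {"xyz": [-6.9,-11.3,16],"rotation": [0,0,-0.01],"jaw": 0},
  {"xyz": [-6.9,-11.3,17.2],"rotation": [0,0,-0.01],"jaw": 0},
])

```text
time: 19.2
position: [470.7, -235.4, 95.6]
orientation: [0.066, 0.998, 0.002, -0.003]
force: [0.2, 1.2, 1.2]
grip_width: 0.0
```

Call:
carry_out([
  {"xyz": [0,0,4],"rotation": [0,0,0],"jaw": 0},
  {"xyz": [0,0,7.6],"rotation": [0,0,0],"jaw": 0},
  {"xyz": [0,0,7.6],"rotation": [0,0,0],"jaw": 0},
  {"xyz": [0,0,7.6],"rotation": [0,0,0],"jaw": 0},
])

```text
time: 19.7
position: [475.0, -236.4, 25.2]
orientation: [0.065, 0.998, 0.0, 0.001]
force: [-0.4, 0.6, 1.0]
grip_width: -0.0
```

```bash
cat > tm.py <<'E'
from h import *
a=np.radians(-7.5);X=-np.array([np.cos(a),np.sin(a),0]);Y=np.cross([0,0,-1],X);RT=tool([0,0,-1],Y);BT=np.array([521.7,-242.6,0])
def ts():
    R,p=pose();s=manip.sense();print("fwd of button",np.round(-X@(p-BT),1),"lat",np.round(Y@(p-BT),1),"z",round(p[2],1),"f fwd/lat/z",np.round([-X@s["force"],Y@s["force"],s["force"][2]],1),s["time"])
E
python3 -c "
from tm import *
ts();rel(RT,BT+X*11+[0,0,24])"
```

```text
fwd of button -47.1 lat 0.1 z 25.2 f fwd/lat/z [-0.5  0.5  1. ] 19.7
xyz cm [-3.61 -0.01  0.13] rot [0.001 0.002 0.001]
```

Call:
carry_out([
  {"xyz": [-2,0,0],"rotation": [0,0,0],"jaw": 0},
  {"xyz": [-3,0,0],"rotation": [0,0,0],"jaw": 0},
  {"xyz": [-3.6,0,0],"rotation": [0,0,0],"jaw": 0},
  {"xyz": [-4.1,0,0],"rotation": [0,0,0],"jaw": 0},
  {"xyz": [-4.6,0,0],"rotation": [0,0,0],"jaw": 0},
])

```text
time: 20.32
position: [519.7, -241.4, 24.5]
orientation: [0.065, 0.998, 0.001, 0.0]
force: [-1.3, -0.3, 1.0]
grip_width: 0.0
```

Call:
carry_out([
  {"xyz": [-0.5,0,0],"rotation": [0,0,0],"jaw": 0},
  {"xyz": [-1.0,0,0],"rotation": [0,0,0],"jaw": 0},
  {"xyz": [-1.5,0,0],"rotation": [0,0,0],"jaw": 0},
  {"xyz": [-2.0,0,0],"rotation": [0,0,0],"jaw": 0},
  {"xyz": [-2.5,0,0],"rotation": [0,0,0],"jaw": 0},
])

```text
time: 20.95
position: [544.1, -244.8, 24.4]
orientation: [0.065, 0.998, 0.0, -0.0]
force: [-5.0, -0.8, 3.3]
grip_width: 0.0
```

```bash
python3 -c "
from tm import *
ts()
ims=[]
for n in ('side','scene'):
    c=manip.capture(n);u,v=proj(c,[580,-245,40]).astype(int);ims.append(cv2.resize(c['color'][v-35:v+35,u-50:u+50],None,fx=4,fy=4,interpolation=2))
cv2.imwrite('pics/p9.png',np.hstack(ims))"
```

```text
fwd of button 22.5 lat 0.8 z 24.4 f fwd/lat/z [-4.8 -1.4  3.3] 20.95
```

View pics/p9.png

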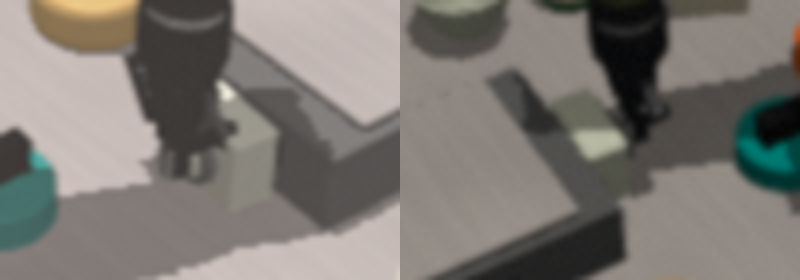

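The timer is now close to the scale in both views (side crop about 250,160; scene crop about 590,140), with 5 N on the finger. I'm pressing further in small steps.

Call:
carry_out([
  {"xyz": [-0.2,0,0],"rotation": [0,0,0],"jaw": 0},
  {"xyz": [-0.4,0,0],"rotation": [0,0,0],"jaw": 0},
  {"xyz": [-0.4,0,0],"rotation": [0,0,0],"jaw": 0},
])

```text
time: 21.42
position: [545.1, -245.6, 24.1]
orientation: [0.065, 0.998, -0.0, -0.003]
force: [-9.9, -1.8, 6.0]
grip_width: 0.1
```

```bash
python3 -c "
from tm import *
ts()"
```

```text
fwd of button 23.5 lat 0.1 z 24.1 f fwd/lat/z [-9.5 -3.   6. ] 21.425
```

Call:
carry_out([
  {"xyz": [-0.2,0,0],"rotation": [0,0,0],"jaw": 0},
  {"xyz": [-0.4,0,0],"rotation": [0,0,0],"jaw": 0},
  {"xyz": [-0.4,0,0],"rotation": [0,0,0],"jaw": 0},
])

```text
time: 21.8
position: [546.8, -247.1, 24.0]
orientation: [0.066, 0.998, -0.001, -0.005]
force: [-14.1, -5.4, 8.2]
grip_width: -0.0
```

```bash
python3 -c "
from tm import *
ts()"
```

```text
fwd of button 25.4 lat -1.1 z 24.0 f fwd/lat/z [-13.3  -7.2   8.2] 21.8
```

Call:
carry_out([
  {"xyz": [0.6,0,0],"rotation": [0,0,0],"jaw": 0},
  {"xyz": [1.2,0,0],"rotation": [0,0,0],"jaw": 0},
  {"xyz": [1.8,0,0],"rotation": [0,0,0],"jaw": 0},
  {"xyz": [4,0,0],"rotation": [0,0,0],"jaw": 0},
  {"xyz": [8,0,0],"rotation": [0,0,0],"jaw": 0},
])

```text
time: 22.42
position: [476.0, -236.0, 25.1]
orientation: [0.064, 0.998, 0.0, 0.003]
force: [1.2, -1.4, 0.2]
grip_width: -0.0
```

Call:
carry_out([
  {"xyz": [0,0,-6],"rotation": [0,0,0],"jaw": 0},
  {"xyz": [0,4,-12],"rotation": [0,0,0],"jaw": 0},
  {"xyz": [0,9,-18],"rotation": [0,0,0],"jaw": 0},
  {"xyz": [0,14,-22],"rotation": [0,0,0],"jaw": 0},
  {"xyz": [0,14,-22],"rotation": [0,0,0],"jaw": 0},
])

```text
time: 23.05
position: [493.7, -94.6, 248.2]
orientation: [0.063, 0.998, 0.001, 0.005]
force: [1.1, -0.2, -0.4]
grip_width: 0.2
```

```bash
python3 -c "
from tm import *
ts()
c=manip.capture('side');s=manip.capture('scene')
np.savez('cal_sd',**c);np.savez('cal_sc',**s)
ims=[]
for k in (c,s):
    u,v=proj(k,[590,-245,40]).astype(int);print(u,v);ims.append(cv2.resize(k['color'][v-35:v+45,u-40:u+40],None,fx=5,fy=5,interpolation=2))
cv2.imwrite('pics/p10.png',np.hstack(ims))"
```

```text
fwd of button -47.0 lat 143.0 z 248.2 f fwd/lat/z [ 1.1 -0.1 -0.4] 23.05
385 244
276 177
```

View pics/p10.png

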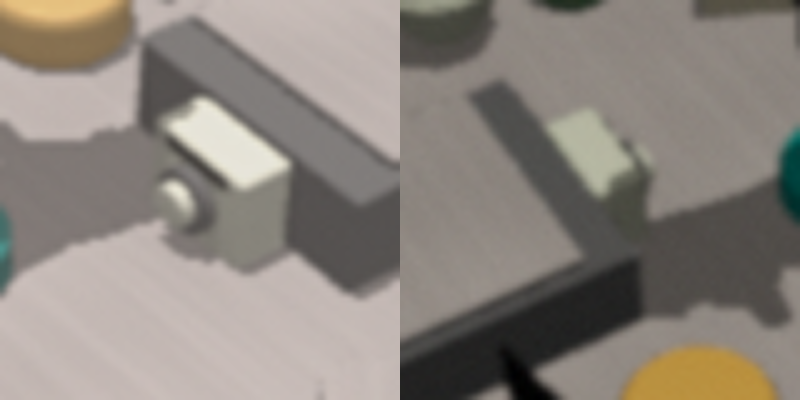

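Side and scene views both show the timer upright with its back flush against the scale, button out (side crop 178,205), and the arm clear of everything. I'm handing in.

```bash
python3 -c "
from tm import *
K=dict(np.load('cal_sd.npz'));f=lambda x,y,z:np.round(onz(K,(345+(x+.5)/5-.5,209+(y+.5)/5-.5),z))
print('timer back bottom',f(290,248,0),'front bottom',f(245,272,0),'scale corner',f(357,295,0))
print(manip.hand_in())"
```

```text
timer back bottom [ 618. -299.    0.] front bottom [ 578. -298.   -0.] scale corner [ 620. -358.    0.]
the job is handed in; nothing more can be done
None
```

I closed the jar with the aluminium lid and started the timer, then handed in with the arm clear. The hand-in reports no verdict; by my checks every judged step was met. The clock was at about 23 s of the 72 s allowed.

- **Lid:** It dropped straight into a thread start when I lowered it. Turning it back met a stop, and forward turned freely. I then screwed it forward about 54° past the free turn, until it hit a stop with about 4 N·m of resistance. All three cameras showed it square on the mouth.
- **Timer:** I pushed it by its button until it stopped against the scale. I pressed with about 13 N, where about 5 N is enough for full travel. After I let go, both fixed cameras showed it upright with the button out. Its back corner measured about level with the scale's front, within a few millimetres.
- **Disagreements:**
  - The hand reading put the lid at −24.3 mm when home, but the description says −26 mm. It read about 1.5 mm high at the thread start too, so I took that as a measuring offset; the 4.8 mm of travel fits.
  - While I pressed the button there was also about 7–8 N sideways and upward, which I put down to friction.
- **Other goods:** I touched nothing else on purpose, but did not measure the bystanders' positions at the end.

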